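# Sticker the next layer of a drying stack

### The job

The little drying stack of two battens has one square spacer stick across it already. Lay the loose square stick across the other end of it, directly above the bare bearer and parallel to the first stick, then lay the spare batten on the two sticks, centred over the stack and running the same way as the battens below. Do not push the stack out of place or shift the first stick.

Things in the scene. Friction and masses are not known exactly. Their poses are not given: they have to be found in the camera images.
- stack: free-standing bottom layer, one rigid piece, 0.8 kg: two pale battens (each 60 x 195 x 34 mm) side by side, 8 mm apart, nailed on two dark red-brown square bearers (20 x 20 x 150 mm) that peep out 11 mm at the sides. Origin: centre of its underside, on the bench; x across the battens, y along them, z up. Bearers along x at y = -70 and +70 mm; flat top at z = 54 mm. Any yaw.
- stack_mid (a point): the centre of the flat top of the two battens of the stack (54 mm above the bench); axes as stack
- bare_spot (a point): the point on top of the stack's battens straight above the middle of the bare bearer (stack x = 0, y = +70 mm, z = 54 mm), where the loose stick's underside must come to lie; axes as stack
- laid_stick: the dark red-brown square spacer stick, 20 x 20 x 140 mm, that already lies loose across the stack above the other bearer (stack y = -70 mm). Origin: its centre; x along its length.
- loose_stick: the loose dark red-brown square spacer stick, 20 x 20 x 140 mm, 50 g, lying on the bench to the left or the right of the work (a paler round dowel, 16 mm thick and of the same length, lies on the other side). Origin: its centre, 10 mm above the bench as it lies; x along its length.
- batten: the spare pale planed batten, 60 wide, 195 long, 34 mm thick, 0.17 to 0.34 kg, lying flat by itself on the bench, right of the stack. Origin: centre of its underside; x across its 60 mm width, y along its length, z up.
- batten_mid (a point): the centre of the spare batten's volume, 17 mm above its underside; axes as batten
Mind the look-alikes: they are no part of the job. Leave any blue look-alike of the batten alone.

How it is judged:
On the way:
1. the loose stick lies across the stack above the bare bearer (x of loose_stick in the frame of bare_spot between -0.02 and 0.02 m and y of loose_stick in the frame of bare_spot between -0.02 and 0.02 m and z of loose_stick in the frame of bare_spot between 0.004 and 0.016 m and angle between the x axis of loose_stick and the x axis of stack, either way round below 0.18 rad), for 0.2 s.
At the end, for the whole second after the job is handed in: At rest: the loose stick flat on the stack over the bare bearer, the first stick still over the other (both within 20 mm and 10 degrees), and the spare batten resting on both sticks, centred over the stack within 20 mm each way and in line with it within 10 degrees (all of step 1 and x of laid_stick in the frame of stack_mid between -0.025 and 0.025 m and y of laid_stick in the frame of stack_mid between -0.09 and -0.05 m and z of laid_stick in the frame of stack_mid between 0.004 and 0.016 m and angle between the x axis of laid_stick and the x axis of stack, either way round below 0.18 rad and x of batten_mid in the frame of stack_mid between -0.02 and 0.02 m and y of batten_mid in the frame of stack_mid between -0.02 and 0.02 m and z of batten_mid in the frame of stack_mid between 0.031 and 0.043 m and angle between the y axis of batten and the y axis of stack, either way round below 0.18 rad and contact force between batten and loose_stick above 0.1 N and contact force between batten and laid_stick above 0.1 N and linear speed of each of batten, loose_stick below 0.02 m/s); the robot touches nothing.
It fails at once if the stack is pushed more than 30 mm from its place (distance of stack from where it was at the start of the episode above 0.03 m).
It also fails if it takes over 64 s, if anything falls off the work surface, if the arm or the gripper's body presses on something with over 40 N, if the wrist force passes 120 N, or if a joint passes its speed limit or range.

### The arm

A 6-joint arm with a two-finger parallel gripper is mounted at the origin on a cart in front of the work surface, level with it; the furniture and walls round the work are solid. World frame = base frame: x ahead of the robot, y to its left, z up, the work surface at z = 0. Lengths are in m, angles in rad, forces in N, time in s.
With the tool pointing down it reaches from about 0.375 to 0.975 m from the base axis. Payload 3.8 kg.
Tool frame: the origin (TCP) lies on the mounting face of the last link; the fingertips stand 173 mm ahead of it and the grasp point (between the pads) lies 155 mm ahead of it; z points along the fingers, y is the direction in which the jaws open and shut (so a half turn about z gives the same grasp; the last joint's range is limited). The gripper opens to 85 mm and grips with 20 to 120 N. Pads are 22 mm wide; open, the fingers measure 114 mm over their backs; the gripper's body (76 mm by 85 mm) begins 54 mm behind the grasp point. The pads swing forward as they close: fully open they stand 13 mm farther back than shut.
Start: joints at [1.109, 0.264, 1.604, -0, 1.274, -0.037], TCP at [0.278, 0.615, 0.405] pointing down, gripper open.
Joint ranges: [-2.63, 2.63], [-0.94, 2.18], [0.31, 2.57], [-1.31, 4.45], [0, 2.66], [-2.55, 2.55]. Speed limits (rad/s): [2.57, 2.57, 3.14, 3.14, 3.14, 3.14].

### API

Orientations are given as a unit quaternion [x, y, z, w].
In Python, from plant import robot gives the robot as it stands.
- The arm moves only by the tool jog_arm, never from a script. Its argument "increments" is a list of rows, each an object with "slide": the shift along the tool's x, y, z in m, a list of three; "turn": the turn about the tool's z in degrees; "jaw": the opening, from 0 (shut) to 1 (fully open). A call has 1 to 20 rows; each row shifts and turns the commanded pose from where the row before left it, along the tool's axes as they then stand; what a row does not reach is not made up. A row lasts 1/10 s, in which the tool goes at most 50 mm and 8.59 degrees, less where a joint would pass 70% of its speed; a pose out of reach is approached as far as the arm can. A call with a gripper value outside its range is refused whole. The fingers move at their own pace and stop on an object; the grip force is fixed at half the most. Time passes only in rows, so rows that do not move let the fingers close. It gives the time, the measured TCP pose, the force and the opening at its end, in the units of the state.
- robot.observe(): the state, without advancing time (a new reading comes with each control period).
- robot.get_image(name): name is "scene" or "top"; returns (picture, depth): 400x640x3 uint8, blue, green, red; 400x640 float32, m along the optical axis (not along the pixel's ray), 0 where there is no reading.
- robot.get_calibration(name): a dict with "fov_y" (degrees; the focal length in pixels is half the picture's height over the tangent of half this angle, whatever the lens; pixels are square), "cx", "cy" (the principal point, pixels), "R" (3x3) and "t" (3): a world point X has camera coordinates R X + t. Camera axes: x right, y down, z forward; pixel columns grow to the right and rows downward; lengths in m; the calibration is good to about 2 mm. A picture is of the moment at which its call begins. get_calibration takes no time and is no camera call.
- robot.job_done(): hands the job in, once; it reports no verdict.
The state is a dict: "time": time; "q": joint angles; "qvel": joint speeds; "joint_torque": joint torques, N m; "tool_pos": TCP position; "ee_rot": TCP orientation; "force": force on the tool from outside, world axes, zero at the start; "torque": the same for the moment, N m; "width": finger opening in m.
Only numpy, scipy, OpenCV 4.12 (cv2) and the standard library are available. Lean on these libraries where they do the work, as an engineer would, in place of code of your own. Each camera call takes 0.05 s, during which the arm holds its last target.

## Working session

There is one attempt and no reset: what is moved stays moved. The work goes in short steps, Python scripts to look and compute and a tool call to move; the robot and the scene stay as the last step left them, time stands still between calls to the robot, and variables do not carry over. Pictures are saved under pics/ and viewed, and the job is handed in when it is done.

Besides the shell and the picture viewer there is one more tool, called after ">>>" by a JSON object that holds its "name" and its "arguments", one argument or row to a line. jog_arm: Moves the arm, as the interface text tells. Its arguments: {"type":"object","properties":{"increments":{"type":"array"}},"required":["increments"]}

```bash
mkdir -p pics; ls
cat > h.py <<'E'
import numpy as np, cv2
from plant import robot
def snap(n,tag):
    im,d=robot.get_image(n); cv2.imwrite(f'pics/{tag}.png',im); np.save(f'pics/{tag}.npy',d); return im,d
def cal(n):
    c=robot.get_calibration(n); f=200/np.tan(np.radians(c['fov_y'])/2); return c,f,np.array(c['R']),np.array(c['t'])
def world(n,u,v,z=None,d=None):
    c,f,R,t=cal(n); r=np.array([(u-c['cx'])/f,(v-c['cy'])/f,1.])
    if z is None: return R.T@(r*d-t)
    o=-R.T@t; w=R.T@r; return o+w*(z-o[2])/w[2]
E
python3 - <<'E'
from h import *
for n in('scene','top'):
    snap(n,n+'0'); c,f,R,t=cal(n); print(n,f,c, -R.T@t)
s=robot.observe(); print(s)
E
```

```text
pics
scene 494.7169239138838 {'fov_y': 44.024169499628606, 'cx': 311.89167037838644, 'cy': 194.63464665764104, 'R': array([[ 0.77834704, -0.62775334,  0.01008106],
       [-0.46924869, -0.59233582, -0.65493812],
       [ 0.41711097,  0.50503863, -0.75561526]]), 't': array([-0.41554939,  0.24830756,  1.50952276])} [-0.18967886 -0.87614836  1.3074337 ]
top 439.1878008265832 {'fov_y': 48.967715858276165, 'cx': 320.6005131108187, 'cy': 198.87776332597338, 'R': array([[-0.0127906 , -0.99982113, -0.01393226],
       [-0.98219578,  0.01517436, -0.18724632],
       [ 0.18742424,  0.01128922, -0.98221419]]), 't': array([-7.87705321e-04,  5.18946706e-01,  1.17165871e+00])} [ 0.29009994 -0.02188936  1.24797969]
{'time': 0.1, 'q': array([ 1.10907582e+00,  2.64666218e-01,  1.60526545e+00,  2.88854235e-05,
        1.27370382e+00, -3.69190665e-02]), 'qvel': array([ 0.00043025, -0.00189998, -0.00284289, -0.00288859, -0.00147796,
       -0.00070813]), 'joint_torque': array([-9.66112361e-05, -5.16706145e+01, -3.68589377e+01, -6.12761733e-05,
        6.22424457e-03,  1.35205451e-05]), 'tool_pos': array([0.27806069, 0.61471544, 0.40347885]), 'ee_rot': array([ 2.10811310e-01,  9.77526239e-01, -9.86426615e-04, -2.65407620e-04]), 'force': array([-0.72252506, -0.30577519,  0.25656493]), 'torque': array([ 0.02137053, -0.01922433, -0.00514927]), 'width': 0.08589584716522879}
```

View pics/top0.png

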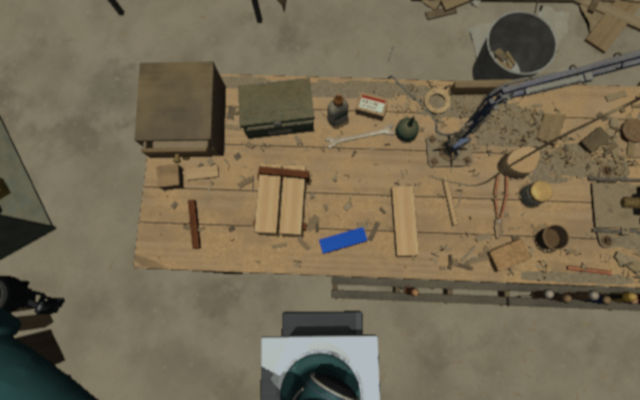

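View pics/scene0.png

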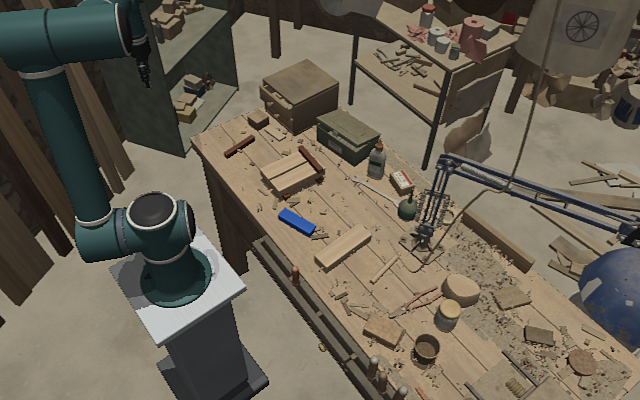

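Run:
```python
import cv2
im=cv2.imread('pics/top0.png')
cv2.imwrite('pics/c1.png',cv2.resize(im[155:265,160:320],None,fx=5,fy=5,interpolation=cv2.INTER_CUBIC))
cv2.imwrite('pics/c2.png',cv2.resize(im[165:275,360:480],None,fx=5,fy=5,interpolation=cv2.INTER_CUBIC))
```

```text
(no output)
```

View pics/c1.png

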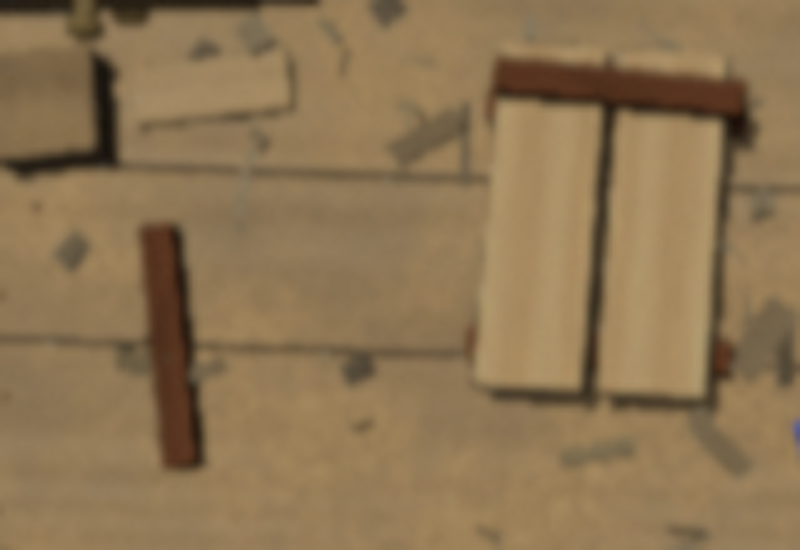

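View pics/c2.png

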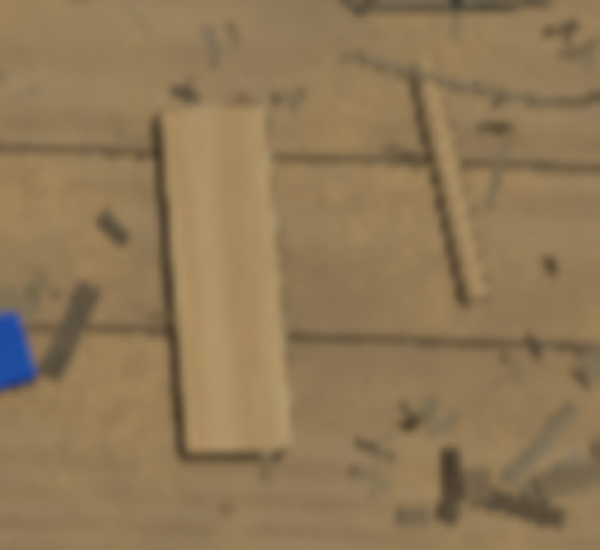

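Run:
```python
from h import *
def P(cs,o,z): 
    return np.array([world('top',(a+.5)/5-.5+o[0],(b+.5)/5-.5+o[1],z) for a,b in cs])[:,:2]
def rep(name,cs,o,z):
    p=P(cs,o,z); c=p.mean(0)
    print(name,p.round(4).tolist(),'c',c.round(4))
    for i in range(4):
        d=p[(i+1)%4]-p[i]; print('   ',np.linalg.norm(d).round(4),(np.degrees(np.arctan2(d[1],d[0]))%180).round(1))
o1=(160,155);o2=(360,165)
rep('stick',[(141,227),(180,226),(201,466),(165,467)],o1,.02)
rep('stack',[(500,46),(727,58),(711,400),(474,386)],o1,.054)
rep('laid',[(497,58),(746,82),(743,118),(494,94)],o1,.074)
rep('batten',[(162,112),(268,106),(290,448),(183,455)],o2,.034)
# bearer near ends z=.02 
print(P([(470,342),(730,358)],o1,.02))
d=np.load('pics/top0.npy')
for u,v,e in((194,224,.02),(268,205,.054),(284,172,.074),(404,220,.034),(400,270,0)): print(e,world('top',u,v,d=d[v,u]).round(4))
# scene scene check via depth
```

```text
stick [[0.527, 0.3717], [0.5273, 0.3494], [0.3903, 0.332], [0.39, 0.3522]] c [0.4586 0.3513]
    0.0224 90.6
    0.1381 7.2
    0.0202 90.8
    0.1384 8.1
stack [[0.6211, 0.1623], [0.6121, 0.0345], [0.4196, 0.0444], [0.4291, 0.174]] c [0.5205 0.1038]
    0.1282 85.9
    0.1927 177.1
    0.13 85.8
    0.1924 176.5
laid [[0.6088, 0.1608], [0.5928, 0.0231], [0.5725, 0.0249], [0.5883, 0.1622]] c [0.5906 0.0928]
    0.1386 83.4
    0.0204 174.9
    0.1382 83.4
    0.0205 176.1
batten [[0.5528, -0.2099], [0.5553, -0.2697], [0.3634, -0.2717], [0.3603, -0.2131]] c [ 0.4579 -0.2411]
    0.0599 92.4
    0.1919 0.6
    0.0587 92.9
    0.1924 0.9
[[0.45802025 0.18226392]
 [0.44679226 0.03544625]]
0.02 [0.4579 0.3517 0.018 ]
0.054 [0.5036 0.138  0.0504]
0.074 [0.591  0.0915 0.0742]
0.034 [ 0.4587 -0.2396  0.0314]
0 [ 0.3221 -0.227   0.0012]
```

>>> {"name": "jog_arm", "arguments": {
  "increments": [
    {"slide": [0,0,0],"turn": -8,"jaw": 1},
    {"slide": [0,0,0],"turn": -8,"jaw": 1},
    {"slide": [0,0,0],"turn": -8,"jaw": 1},
    {"slide": [0,0,0],"turn": -8,"jaw": 1},
    {"slide": [0,0,0],"turn": 0,"jaw": 1}
  ]
}}

```text
time: 0.6
tool_pos: [0.2781, 0.6148, 0.404]
ee_rot: [-0.067, 0.998, -0.001, -0.0]
force: [-0.0, 0.0, 0.7]
width: 0.0857
```

```bash
cat >> h.py <<'E'
from scipy.spatial.transform import Rotation as Ro
def go(x,y,z,yaw=None):
    s=robot.observe(); R=Ro.from_quat(s['ee_rot']).as_matrix(); p=s['tool_pos']
    print('t',round(s['time'],2),'p',p.round(4),'yawY',np.degrees(np.arctan2(R[1,1],R[0,1])).round(2),'zax',R[:,2].round(3),'F',s['force'].round(1),'w',round(s['width'],4),'q',s['q'].round(2))
    print('slide',(R.T@(np.array([x,y,z])-p)).round(4), 'turn', None if yaw is None else -(((yaw-np.degrees(np.arctan2(R[1,1],R[0,1])))+180)%360-180))
E
python3 -c "
from h import *
go(.4586,.3513,.25,97.6)"
```

```text
t 0.6 p [0.2781 0.6148 0.404 ] yawY 97.68 zax [-0.    -0.001 -1.   ] F [-0.   0.   0.7] w 0.0857 q [ 1.11  0.26  1.6  -0.    1.27 -0.6 ]
slide [-0.1437 -0.2851  0.1542] turn 0.08091073796214232
```

>>> {"name": "jog_arm", "arguments": {
  "increments": [
    {"slide": [-0.0144,-0.0285,0.0154],"turn": 0,"jaw": 1},
    {"slide": [-0.0144,-0.0285,0.0154],"turn": 0,"jaw": 1},
    {"slide": [-0.0144,-0.0285,0.0154],"turn": 0,"jaw": 1},
    {"slide": [-0.0144,-0.0285,0.0154],"turn": 0,"jaw": 1},
    {"slide": [-0.0144,-0.0285,0.0154],"turn": 0,"jaw": 1},
    {"slide": [-0.0144,-0.0285,0.0154],"turn": 0,"jaw": 1},
    {"slide": [-0.0144,-0.0285,0.0154],"turn": 0,"jaw": 1},
    {"slide": [-0.0144,-0.0285,0.0154],"turn": 0,"jaw": 1},
    {"slide": [-0.0144,-0.0285,0.0154],"turn": 0,"jaw": 1},
    {"slide": [-0.0144,-0.0285,0.0154],"turn": 0,"jaw": 1},
    {"slide": [0,0,0],"turn": 0,"jaw": 1},
    {"slide": [0,0,0],"turn": 0,"jaw": 1}
  ]
}}

```text
time: 1.8
tool_pos: [0.459, 0.3511, 0.2501]
ee_rot: [-0.065, 0.998, -0.0, -0.001]
force: [-0.6, 0.6, 0.5]
width: 0.0857
```

```bash
python3 -c "
from h import *
go(.4586,.3513,.177,97.6)
snap('scene','s1')
im=cv2.imread('pics/s1.png');cv2.imwrite('pics/s1c.png',cv2.resize(im[60:260,140:400],None,fx=3,fy=3))"
```

```text
t 1.8 p [0.459  0.3511 0.2501] yawY 97.41 zax [-0.001 -0.    -1.   ] F [-0.6  0.6  0.5] w 0.0857 q [ 0.61  0.23  1.96  0.    0.96 -1.09]
slide [0.0003 0.0003 0.0731] turn -0.19008938437301026
```

View pics/s1c.png

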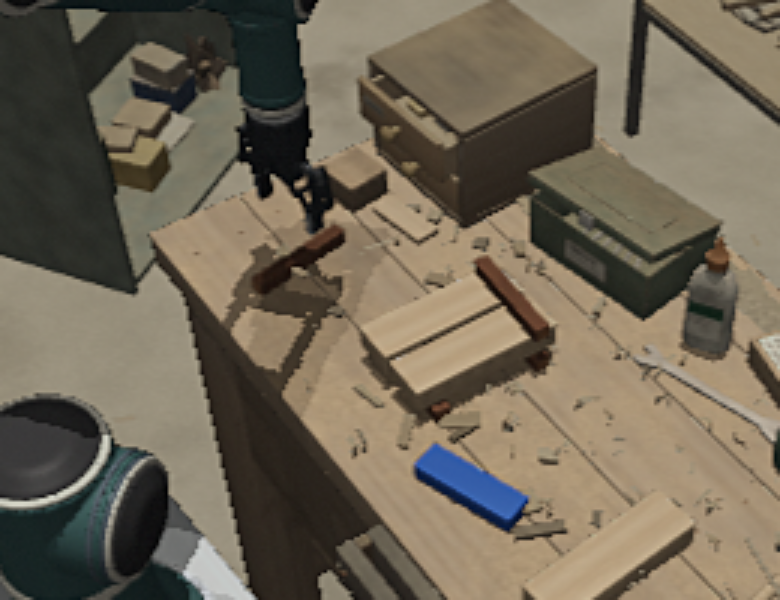

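The gripper hangs over the dark square loose stick (crop 300,260), with its jaws across it. The pale dowel is on the far right side. Descending.

>>> {"name": "jog_arm", "arguments": {
  "increments": [
    {"slide": [0,0,0.02],"turn": 0,"jaw": 1},
    {"slide": [0,0,0.02],"turn": 0,"jaw": 1},
    {"slide": [0,0,0.015],"turn": 0,"jaw": 1},
    {"slide": [0,0,0.01],"turn": 0,"jaw": 1},
    {"slide": [0,0,0.008],"turn": 0,"jaw": 1},
    {"slide": [0,0,0],"turn": 0,"jaw": 0.6},
    {"slide": [0,0,0],"turn": 0,"jaw": 0.3},
    {"slide": [0,0,0],"turn": 0,"jaw": 0},
    {"slide": [0,0,0],"turn": 0,"jaw": 0},
    {"slide": [0,0,0],"turn": 0,"jaw": 0},
    {"slide": [0,0,0],"turn": 0,"jaw": 0},
    {"slide": [0,0,0],"turn": 0,"jaw": 0},
    {"slide": [0,0,0],"turn": 0,"jaw": 0}
  ]
}}

```text
time: 3.15
tool_pos: [0.4594, 0.3521, 0.1787]
ee_rot: [-0.067, 0.998, 0.0, 0.001]
force: [0.4, 0.1, 5.1]
width: 0.0185
```

>>> {"name": "jog_arm", "arguments": {
  "increments": [
    {"slide": [0,0,-0.02],"turn": 0,"jaw": 0},
    {"slide": [0,0,-0.03],"turn": 0,"jaw": 0},
    {"slide": [0,0,-0.03],"turn": 0,"jaw": 0},
    {"slide": [0,0,-0.03],"turn": 0,"jaw": 0},
    {"slide": [0,0,-0.02],"turn": 0,"jaw": 0},
    {"slide": [0,0,0],"turn": 7.5,"jaw": 0},
    {"slide": [0,0,0],"turn": 7.5,"jaw": 0},
    {"slide": [0,0,0],"turn": 7.5,"jaw": 0},
    {"slide": [0,0,0],"turn": 7.5,"jaw": 0},
    {"slide": [0,0,0],"turn": 7.5,"jaw": 0},
    {"slide": [0,0,0],"turn": 7.5,"jaw": 0},
    {"slide": [0,0,0],"turn": 7.5,"jaw": 0},
    {"slide": [0,0,0],"turn": 7.5,"jaw": 0},
    {"slide": [0,0,0],"turn": 7.5,"jaw": 0},
    {"slide": [0,0,0],"turn": 7.5,"jaw": 0},
    {"slide": [0,0,0],"turn": 7.5,"jaw": 0},
    {"slide": [0,0,0],"turn": 7.5,"jaw": 0},
    {"slide": [0,0,0],"turn": 7.5,"jaw": 0},
    {"slide": [0,0,0],"turn": 3.5,"jaw": 0},
    {"slide": [0,0,0],"turn": 0,"jaw": 0}
  ]
}}

```text
time: 5.15
tool_pos: [0.4586, 0.3515, 0.3069]
ee_rot: [0.727, 0.686, -0.001, -0.0]
force: [0.8, -0.7, -1.4]
width: 0.018
```

```bash
python3 -c "
from h import *
go(.4506,.108,.307,-3.4)
snap('top','t1')
im=cv2.imread('pics/t1.png');cv2.imwrite('pics/t1c.png',cv2.resize(im[140:290,140:340],None,fx=4,fy=4,interpolation=2))"
```

```text
t 5.15 p [0.4586 0.3515 0.3069] yawY -3.35 zax [-0.001 -0.001 -1.   ] F [ 0.8 -0.7 -1.4] w 0.018 q [0.61 0.16 1.91 0.   1.07 0.67]
slide [-2.435e-01  6.300e-03  1.000e-04] turn 0.05444593351660387
```

View pics/t1c.png

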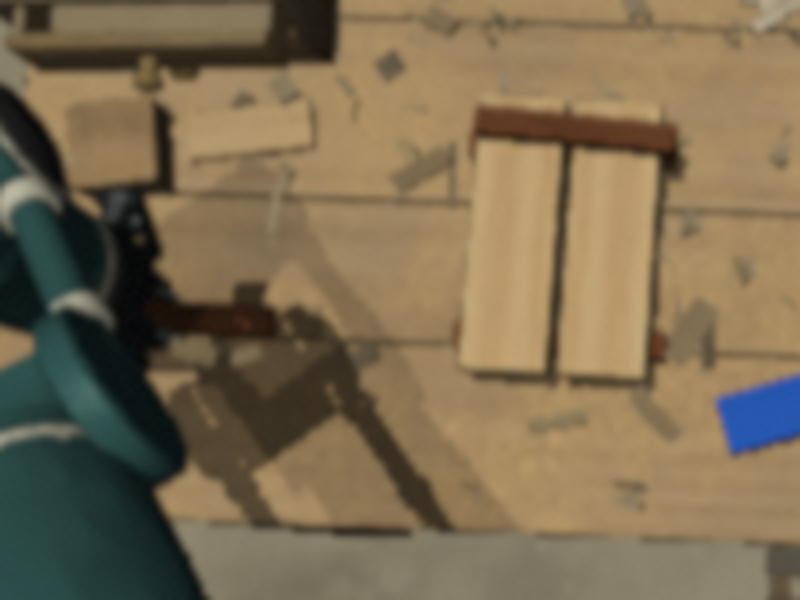

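The stick is held level, and its right end shows at crop (276,320). I'll use that to check the grip offset.

```bash
python3 -c "
from h import *
print(world('top',276.5/4-.5+140,320/4+140,.14))"
```

```text
[0.45102172 0.27756092 0.14      ]
```

>>> {"name": "jog_arm", "arguments": {
  "increments": [
    {"slide": [-0.03,0.001,0],"turn": 0,"jaw": 0},
    {"slide": [-0.03,0.001,0],"turn": 0,"jaw": 0},
    {"slide": [-0.03,0.001,0],"turn": 0,"jaw": 0},
    {"slide": [-0.03,0.001,0],"turn": 0,"jaw": 0},
    {"slide": [-0.03,0.001,0],"turn": 0,"jaw": 0},
    {"slide": [-0.03,0.001,0],"turn": 0,"jaw": 0},
    {"slide": [-0.03,0,0],"turn": 0,"jaw": 0},
    {"slide": [-0.02,0,0],"turn": 0,"jaw": 0},
    {"slide": [-0.0135,0,0],"turn": 0,"jaw": 0},
    {"slide": [0,0,0.02],"turn": 0,"jaw": 0},
    {"slide": [0,0,0.02],"turn": 0,"jaw": 0},
    {"slide": [0,0,0],"turn": 0,"jaw": 0},
    {"slide": [0,0,0],"turn": 0,"jaw": 0}
  ]
}}

```text
time: 6.5
tool_pos: [0.4506, 0.1084, 0.2675]
ee_rot: [0.727, 0.686, -0.001, -0.0]
force: [0.0, -0.2, 0.2]
width: 0.0186
```

```bash
python3 -c "
from h import *
go(.4506,.108,.233,-3.4)
snap('scene','s2')
im=cv2.imread('pics/s2.png');cv2.imwrite('pics/s2c.png',cv2.resize(im[80:230,200:400],None,fx=4,fy=4,interpolation=2))"
```

```text
t 6.5 p [0.4506 0.1084 0.2675] yawY -3.3 zax [-0.001 -0.    -1.   ] F [ 0.  -0.2  0.2] w 0.0186 q [ 0.18 -0.01  2.18  0.    0.97  0.24]
slide [-0.0004  0.0001  0.0345] turn 0.10428585061578133
```

View pics/s2c.png

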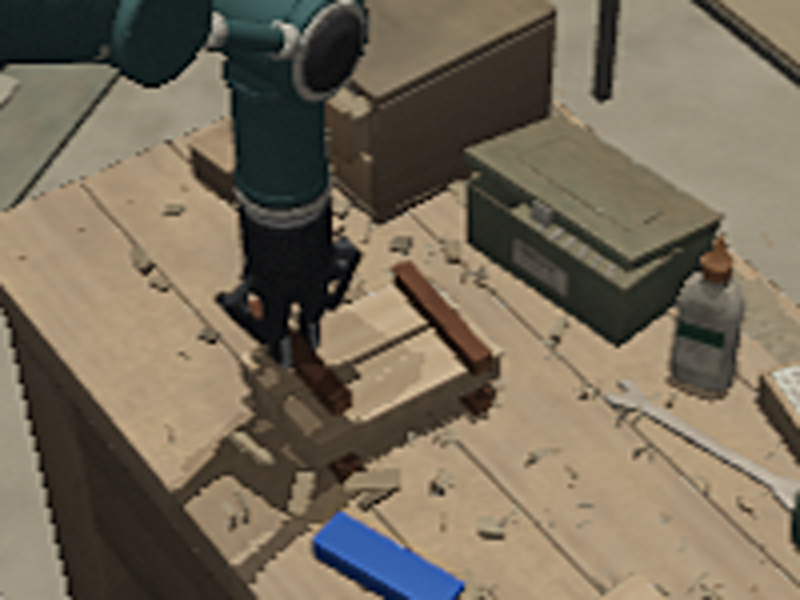

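>>> {"name": "jog_arm", "arguments": {
  "increments": [
    {"slide": [0.003,0,0.012],"turn": 0,"jaw": 0},
    {"slide": [0,0,0.01],"turn": 0,"jaw": 0},
    {"slide": [0,0,0.006],"turn": 0,"jaw": 0},
    {"slide": [0,0,0.004],"turn": 0,"jaw": 0},
    {"slide": [0,0,0.003],"turn": 0,"jaw": 0},
    {"slide": [0,0,0],"turn": 0,"jaw": 0},
    {"slide": [0,0,0],"turn": 0,"jaw": 0},
    {"slide": [0,0,0],"turn": 0,"jaw": 0}
  ]
}}

```text
time: 7.35
tool_pos: [0.451, 0.1113, 0.2327]
ee_rot: [0.727, 0.686, 0.0, 0.0]
force: [0.1, -0.5, -0.6]
width: 0.0186
```

>>> {"name": "jog_arm", "arguments": {
  "increments": [
    {"slide": [0,0,0.001],"turn": 0,"jaw": 0},
    {"slide": [0,0,0],"turn": 0,"jaw": 0},
    {"slide": [0,0,0],"turn": 0,"jaw": 0.3},
    {"slide": [0,0,0],"turn": 0,"jaw": 0.4},
    {"slide": [0,0,0],"turn": 0,"jaw": 0.5},
    {"slide": [0,0,0],"turn": 0,"jaw": 0.6},
    {"slide": [0,0,0],"turn": 0,"jaw": 0.6},
    {"slide": [0,0,-0.02],"turn": 0,"jaw": 0.6},
    {"slide": [0,0,-0.03],"turn": 0,"jaw": 0.6},
    {"slide": [0,0,-0.04],"turn": 0,"jaw": 0.6},
    {"slide": [0,0,-0.04],"turn": 0,"jaw": 1},
    {"slide": [0,0,0],"turn": 0,"jaw": 1}
  ]
}}

```text
time: 8.55
tool_pos: [0.4533, 0.1118, 0.3683]
ee_rot: [0.727, 0.686, 0.005, 0.003]
force: [0.8, 0.6, 0.7]
width: 0.0781
```

```bash
python3 -c "
from h import *
go(.4579,-.2411,.36,-89.25)"
```

```text
t 8.55 p [0.4533 0.1118 0.3683] yawY -3.34 zax [ 0.012  0.002 -1.   ] F [0.8 0.6 0.7] w 0.0781 q [ 0.19 -0.11  2.08  0.    1.17  0.25]
slide [-0.352   0.0251  0.0075] turn 85.91043376756538
```

>>> {"name": "jog_arm", "arguments": {
  "increments": [
    {"slide": [0,0,0],"turn": 7.5,"jaw": 1},
    {"slide": [0,0,0],"turn": 7.5,"jaw": 1},
    {"slide": [0,0,0],"turn": 7.5,"jaw": 1},
    {"slide": [0,0,0],"turn": 7.5,"jaw": 1},
    {"slide": [0,0,0],"turn": 7.5,"jaw": 1},
    {"slide": [0,0,0],"turn": 7.5,"jaw": 1},
    {"slide": [0,0,0],"turn": 7.5,"jaw": 1},
    {"slide": [0,0,0],"turn": 7.5,"jaw": 1},
    {"slide": [0,0,0],"turn": 7.5,"jaw": 1},
    {"slide": [0,0,0],"turn": 7.5,"jaw": 1},
    {"slide": [0,0,0],"turn": 7.5,"jaw": 1},
    {"slide": [0,0,0],"turn": 3.4,"jaw": 1},
    {"slide": [0,0.03,0],"turn": 0,"jaw": 1},
    {"slide": [0,0.035,0],"turn": 0,"jaw": 1},
    {"slide": [0,0.035,0],"turn": 0,"jaw": 1},
    {"slide": [0,0.035,0],"turn": 0,"jaw": 1},
    {"slide": [0,0.035,0],"turn": 0,"jaw": 1},
    {"slide": [0,0.035,0],"turn": 0,"jaw": 1},
    {"slide": [0,0.035,0],"turn": 0,"jaw": 1},
    {"slide": [0,0.035,0],"turn": 0,"jaw": 1}
  ]
}}

```text
time: 10.55
tool_pos: [0.4541, -0.165, 0.361]
ee_rot: [1.0, 0.007, -0.0, -0.0]
force: [0.8, -0.0, -0.7]
width: 0.0856
```

>>> {"name": "jog_arm", "arguments": {
  "increments": [
    {"slide": [0,0.03,0],"turn": 0,"jaw": 1},
    {"slide": [0,0.03,0],"turn": 0,"jaw": 1},
    {"slide": [0,0.014,0],"turn": 0,"jaw": 1},
    {"slide": [0,0,0],"turn": 0,"jaw": 1},
    {"slide": [0,0,0],"turn": 0,"jaw": 1}
  ]
}}

```text
time: 11.05
tool_pos: [0.4553, -0.2371, 0.3611]
ee_rot: [1.0, 0.006, -0.0, -0.001]
force: [-0.6, 0.1, 0.5]
width: 0.0853
```

```bash
python3 -c "
from h import *
go(.4579,-.2411,.172,-89.25)
for n in('scene','top'):
  snap(n,n+'3')
im=cv2.imread('pics/top3.png');cv2.imwrite('pics/t3c.png',cv2.resize(im[140:290,220:420],None,fx=4,fy=4,interpolation=2))
im=cv2.imread('pics/scene3.png');cv2.imwrite('pics/s3c.png',cv2.resize(im[120:300,220:460],None,fx=3,fy=3,interpolation=2))"
```

```text
t 11.05 p [ 0.4553 -0.2371  0.3611] yawY -89.27 zax [-0.001  0.001 -1.   ] F [-0.6  0.1  0.5] w 0.0853 q [-0.53 -0.01  1.99  0.    1.16  1.03]
slide [0.0027 0.0043 0.1891] turn -0.0220927304320071
```

View pics/t3c.png

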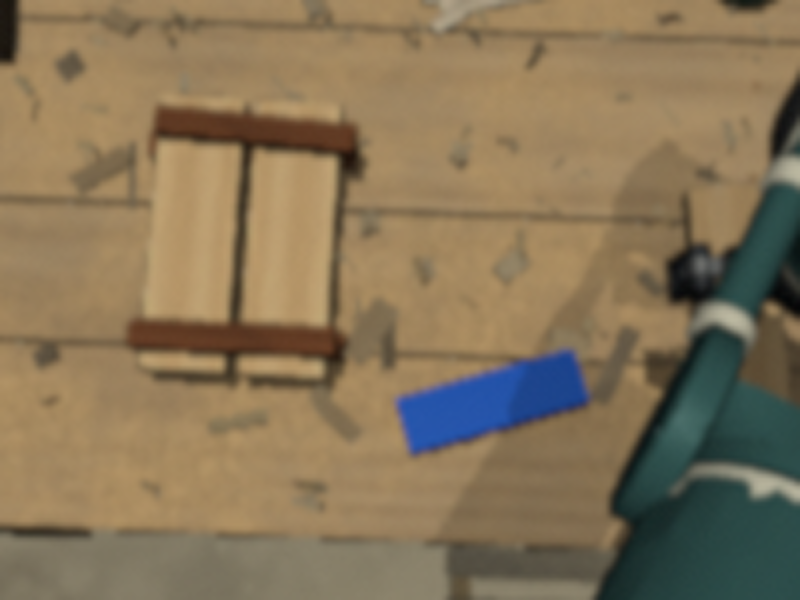

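View pics/s3c.png

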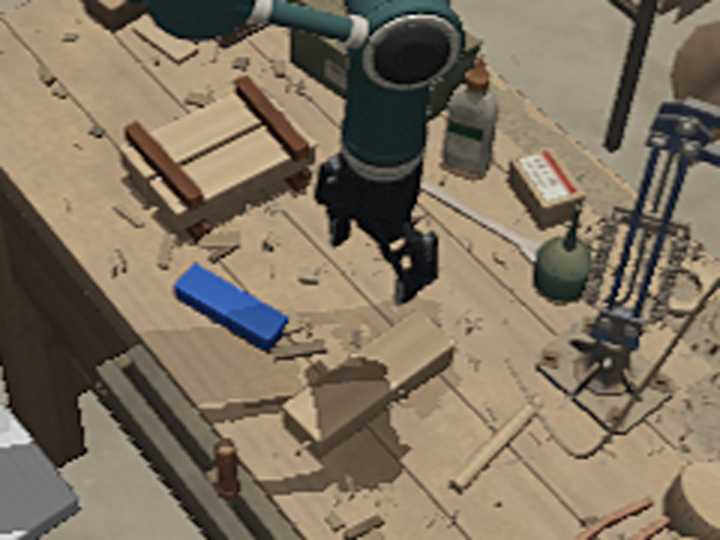

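Both sticks lie across the stack: the placed one from (130,332) to (341,345) and the first from (155,122) to (355,140). The gripper is over the spare batten. I'll measure the placed stick while descending.

Run:
```python
from h import *
def rep(n,cs,z):
    p=np.array([world('top',(a+.5)/4-.5+220,(b+.5)/4-.5+140,z) for a,b in cs])[:,:2]; c=p.mean(0)
    print(n,'c',c.round(4),[ (np.linalg.norm(p[(i+1)%4]-p[i]).round(4),np.degrees(np.arctan2(*(p[(i+1)%4]-p[i])[::-1])).round(1)%180) for i in range(4)])
rep('stack',[(160,95),(339,103),(328,383),(141,370)],.054)
rep('laid',[(157,107),(356,127),(354,154),(154,136)],.074)
rep('placed',[(131,320),(342,333),(341,357),(129,344)],.074)
```

```text
stack c [0.5206 0.104 ] [(np.float64(0.1263), np.float64(86.4)), (np.float64(0.1972), np.float64(177.5)), (np.float64(0.1283), np.float64(85.2)), (np.float64(0.1945), np.float64(176.9))]
laid c [0.5901 0.0932] [(np.float64(0.1385), np.float64(83.2)), (np.float64(0.0191), np.float64(175.4)), (np.float64(0.1386), np.float64(83.8)), (np.float64(0.0207), np.float64(175.0))]
placed c [0.4463 0.1059] [(np.float64(0.143), np.float64(85.6)), (np.float64(0.0163), np.float64(177.3)), (np.float64(0.1433), np.float64(85.6)), (np.float64(0.0163), np.float64(176.2))]
```

>>> {"name": "jog_arm", "arguments": {
  "increments": [
    {"slide": [0.003,0.004,0.03],"turn": 0,"jaw": 1},
    {"slide": [0,0,0.03],"turn": 0,"jaw": 1},
    {"slide": [0,0,0.03],"turn": 0,"jaw": 1},
    {"slide": [0,0,0.03],"turn": 0,"jaw": 1},
    {"slide": [0,0,0.02],"turn": 0,"jaw": 1},
    {"slide": [0,0,0],"turn": 0,"jaw": 1},
    {"slide": [0,0,0],"turn": 0,"jaw": 1}
  ]
}}

```text
time: 11.85
tool_pos: [0.4588, -0.2408, 0.2219]
ee_rot: [1.0, 0.007, -0.0, -0.0]
force: [0.3, 0.0, 0.6]
width: 0.0852
```

```bash
python3 -c "
from h import *
go(.4579,-.2411,.172,-89.25)
snap('scene','s4')
im=cv2.imread('pics/s4.png');cv2.imwrite('pics/s4c.png',cv2.resize(im[180:300,280:440],None,fx=5,fy=5,interpolation=2))"
```

```text
t 11.85 p [ 0.4588 -0.2408  0.2219] yawY -89.17 zax [-0.  0. -1.] F [0.3 0.  0.6] w 0.0852 q [-0.53  0.16  2.1   0.    0.88  1.02]
slide [-0.0008  0.0004  0.0499] turn 0.08481039518406419
```

View pics/s4c.png

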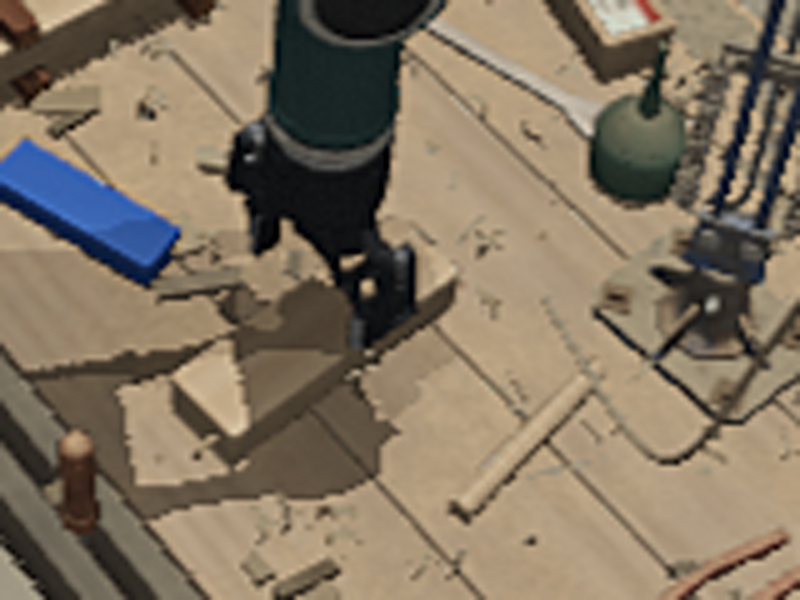

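>>> {"name": "jog_arm", "arguments": {
  "increments": [
    {"slide": [0,0,0.012],"turn": 0,"jaw": 1},
    {"slide": [0,0,0.012],"turn": 0,"jaw": 1},
    {"slide": [0,0,0.012],"turn": 0,"jaw": 1},
    {"slide": [0,0,0.008],"turn": 0,"jaw": 1},
    {"slide": [0,0,0.004],"turn": 0,"jaw": 1},
    {"slide": [0,0,0],"turn": 0,"jaw": 1}
  ]
}}

```text
time: 12.5
tool_pos: [0.4581, -0.2414, 0.1726]
ee_rot: [1.0, 0.007, -0.001, -0.001]
force: [0.3, -0.1, 0.5]
width: 0.0853
```

>>> {"name": "jog_arm", "arguments": {
  "increments": [
    {"slide": [0,0,0],"turn": 0,"jaw": 0.7},
    {"slide": [0,0,0],"turn": 0,"jaw": 0.5},
    {"slide": [0,0,0],"turn": 0,"jaw": 0.3},
    {"slide": [0,0,0],"turn": 0,"jaw": 0},
    {"slide": [0,0,0],"turn": 0,"jaw": 0},
    {"slide": [0,0,0],"turn": 0,"jaw": 0},
    {"slide": [0,0,0],"turn": 0,"jaw": 0}
  ]
}}

```text
time: 13.2
tool_pos: [0.4591, -0.242, 0.1745]
ee_rot: [1.0, 0.007, 0.001, 0.0]
force: [-0.9, -0.2, 4.9]
width: 0.0588
```

>>> {"name": "jog_arm", "arguments": {
  "increments": [
    {"slide": [0,0,-0.015],"turn": 0,"jaw": 0},
    {"slide": [0,0,-0.02],"turn": 0,"jaw": 0},
    {"slide": [0,0,-0.03],"turn": 0,"jaw": 0},
    {"slide": [0,0,-0.03],"turn": 0,"jaw": 0},
    {"slide": [0,0,-0.03],"turn": 0,"jaw": 0},
    {"slide": [0,0,-0.025],"turn": 0,"jaw": 0},
    {"slide": [0,0,0],"turn": 0,"jaw": 0},
    {"slide": [0,0,0],"turn": 0,"jaw": 0}
  ]
}}

```text
time: 14.0
tool_pos: [0.4582, -0.2414, 0.323]
ee_rot: [1.0, 0.007, -0.0, -0.0]
force: [-0.0, 0.4, -1.1]
width: 0.0593
```

```bash
python3 -c "
from h import *
go(.5205,.104,.322,-93.4)
snap('scene','s5')
im=cv2.imread('pics/s5.png');cv2.imwrite('pics/s5c.png',cv2.resize(im[100:300,240:440],None,fx=3,fy=3,interpolation=2))"
```

```text
t 14.0 p [ 0.4582 -0.2414  0.323 ] yawY -89.24 zax [-0.  0. -1.] F [-0.   0.4 -1.1] w 0.0593 q [-0.53  0.03  2.02  0.    1.08  1.02]
slide [ 0.0669 -0.3445  0.001 ] turn 4.162326136986962
```

View pics/s5c.png

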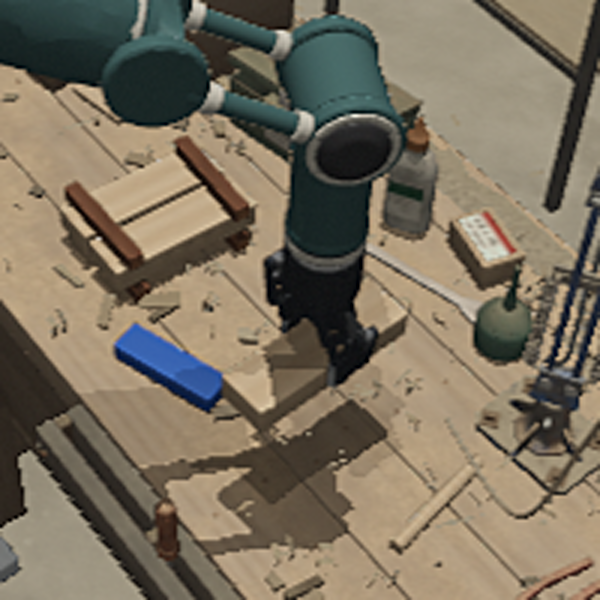

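>>> {"name": "jog_arm", "arguments": {
  "increments": [
    {"slide": [0.004,-0.02,0],"turn": 0,"jaw": 0},
    {"slide": [0.006,-0.03,0],"turn": 0,"jaw": 0},
    {"slide": [0.006,-0.03,0],"turn": 0,"jaw": 0},
    {"slide": [0.006,-0.03,0],"turn": 0,"jaw": 0},
    {"slide": [0.006,-0.03,0],"turn": 0,"jaw": 0},
    {"slide": [0.006,-0.03,0],"turn": 0,"jaw": 0},
    {"slide": [0.006,-0.03,0],"turn": 0,"jaw": 0},
    {"slide": [0.006,-0.03,0],"turn": 0,"jaw": 0},
    {"slide": [0.006,-0.03,0],"turn": 0,"jaw": 0},
    {"slide": [0.006,-0.03,0],"turn": 0,"jaw": 0},
    {"slide": [0.005,-0.03,0],"turn": 0,"jaw": 0},
    {"slide": [0.003,-0.016,0],"turn": 0,"jaw": 0},
    {"slide": [0.001,-0.0085,0],"turn": 0,"jaw": 0},
    {"slide": [0,0,0.02],"turn": 4.2,"jaw": 0},
    {"slide": [0,0,0.02],"turn": 0,"jaw": 0},
    {"slide": [0,0,0],"turn": 0,"jaw": 0},
    {"slide": [0,0,0],"turn": 0,"jaw": 0}
  ]
}}

```text
time: 15.75
tool_pos: [0.5205, 0.1031, 0.2828]
ee_rot: [1.0, -0.03, -0.001, 0.0]
force: [-0.5, 0.8, -0.8]
width: 0.0596
```

```bash
python3 -c "
from h import *
go(.5205,.104,.2495,-93.4)
for n in('scene','top'): snap(n,n+'6')
im=cv2.imread('pics/top6.png');cv2.imwrite('pics/t6c.png',cv2.resize(im[140:260,220:360],None,fx=5,fy=5,interpolation=2))
im=cv2.imread('pics/scene6.png');cv2.imwrite('pics/s6c.png',cv2.resize(im[80:230,220:380],None,fx=4,fy=4,interpolation=2))"
```

```text
t 15.75 p [0.5205 0.1031 0.2828] yawY -93.47 zax [-0.002 -0.001 -1.   ] F [-0.5  0.8 -0.8] w 0.0596 q [ 0.15  0.1   2.03 -0.    1.01  1.78]
slide [ 0.     -0.001   0.0333] turn -0.06773098113544052
```

View pics/t6c.png

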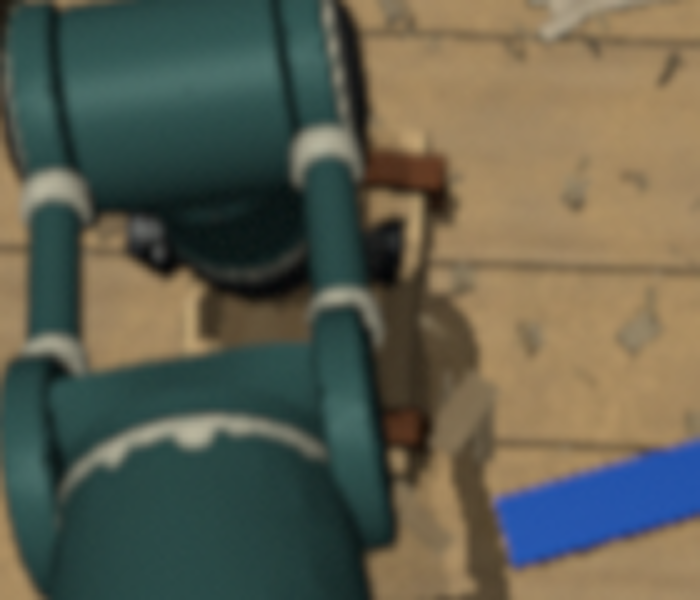

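View pics/s6c.png

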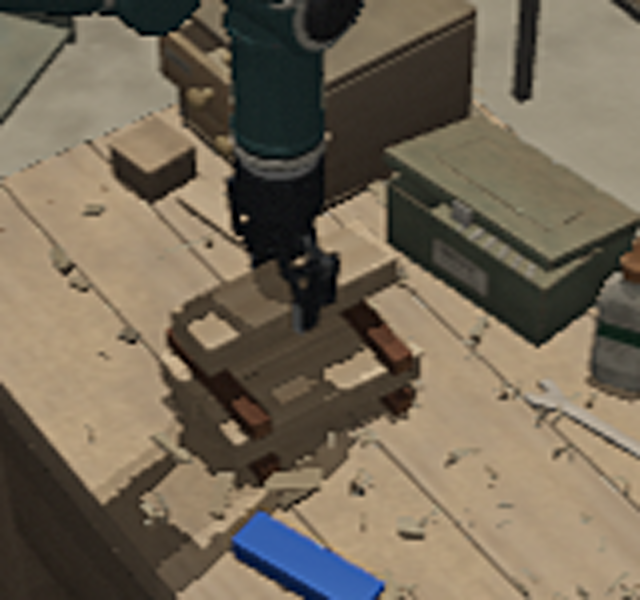

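>>> {"name": "jog_arm", "arguments": {
  "increments": [
    {"slide": [0,-0.001,0.01],"turn": 0,"jaw": 0},
    {"slide": [0,0,0.01],"turn": 0,"jaw": 0},
    {"slide": [0,0,0.006],"turn": 0,"jaw": 0},
    {"slide": [0,0,0.004],"turn": 0,"jaw": 0},
    {"slide": [0,0,0.002],"turn": 0,"jaw": 0},
    {"slide": [0,0,0],"turn": 0,"jaw": 0},
    {"slide": [0,0,0],"turn": 0,"jaw": 0}
  ]
}}

```text
time: 16.55
tool_pos: [0.5212, 0.1048, 0.2519]
ee_rot: [1.0, -0.03, 0.0, -0.0]
force: [0.0, -1.0, -1.1]
width: 0.0592
```

>>> {"name": "jog_arm", "arguments": {
  "increments": [
    {"slide": [0,0,0.001],"turn": 0,"jaw": 0},
    {"slide": [0,0,0.001],"turn": 0,"jaw": 0},
    {"slide": [0,0,0],"turn": 0,"jaw": 0},
    {"slide": [0,0,0],"turn": 0,"jaw": 0}
  ]
}}

```text
time: 16.95
tool_pos: [0.521, 0.1047, 0.2497]
ee_rot: [1.0, -0.03, 0.0, -0.0]
force: [-0.2, -0.2, -2.1]
width: 0.0593
```

>>> {"name": "jog_arm", "arguments": {
  "increments": [
    {"slide": [0,0,0.001],"turn": 0,"jaw": 0},
    {"slide": [0,0,0],"turn": 0,"jaw": 0},
    {"slide": [0,0,0],"turn": 0,"jaw": 0}
  ]
}}

```text
time: 17.25
tool_pos: [0.521, 0.1047, 0.2487]
ee_rot: [1.0, -0.03, 0.0, -0.0]
force: [-0.2, -0.1, -1.5]
width: 0.0588
```

>>> {"name": "jog_arm", "arguments": {
  "increments": [
    {"slide": [0,0,0.001],"turn": 0,"jaw": 0},
    {"slide": [0,0,0],"turn": 0,"jaw": 0},
    {"slide": [0,0,0],"turn": 0,"jaw": 0}
  ]
}}

```text
time: 17.55
tool_pos: [0.5211, 0.1047, 0.2485]
ee_rot: [1.0, -0.03, 0.0, 0.0]
force: [-3.0, -0.7, 6.4]
width: 0.0591
```

Contact at TCP z = 0.2485 (+6 N). Releasing.

>>> {"name": "jog_arm", "arguments": {
  "increments": [
    {"slide": [0,0,0],"turn": 0,"jaw": 0.75},
    {"slide": [0,0,0],"turn": 0,"jaw": 0.85},
    {"slide": [0,0,0],"turn": 0,"jaw": 1},
    {"slide": [0,0,0],"turn": 0,"jaw": 1},
    {"slide": [0,0,0],"turn": 0,"jaw": 1},
    {"slide": [0,0,0],"turn": 0,"jaw": 1},
    {"slide": [0,0,-0.01],"turn": 0,"jaw": 1},
    {"slide": [0,0,-0.02],"turn": 0,"jaw": 1},
    {"slide": [0,0,-0.03],"turn": 0,"jaw": 1},
    {"slide": [0,0,-0.03],"turn": 0,"jaw": 1},
    {"slide": [0,0,-0.03],"turn": 0,"jaw": 1},
    {"slide": [0,0.03,0],"turn": 0,"jaw": 1},
    {"slide": [0,0.03,0],"turn": 0,"jaw": 1},
    {"slide": [0,0.03,0],"turn": 0,"jaw": 1},
    {"slide": [0,0.03,0],"turn": 0,"jaw": 1},
    {"slide": [0,0.03,0],"turn": 0,"jaw": 1},
    {"slide": [0,0.03,0],"turn": 0,"jaw": 1},
    {"slide": [0,0.03,0],"turn": 0,"jaw": 1},
    {"slide": [0,0.03,0],"turn": 0,"jaw": 1},
    {"slide": [0,0,0],"turn": 0,"jaw": 1}
  ]
}}

```text
time: 19.55
tool_pos: [0.5065, -0.1376, 0.3687]
ee_rot: [0.999, -0.032, 0.001, 0.001]
force: [0.3, 0.6, 0.2]
width: 0.0856
```

```bash
python3 -c "
from h import *
go(.5205,.104,.2495,-93.4)
for n in('scene','top'): snap(n,n+'7')
im=cv2.imread('pics/top7.png');cv2.imwrite('pics/t7c.png',cv2.resize(im[150:250,230:350],None,fx=6,fy=6,interpolation=2))
im=cv2.imread('pics/scene7.png');cv2.imwrite('pics/s7c.png',cv2.resize(im[80:230,220:380],None,fx=4,fy=4,interpolation=2))"
```

```text
t 19.55 p [ 0.5065 -0.1376  0.3687] yawY -93.63 zax [ 0.001 -0.002 -1.   ] F [0.3 0.6 0.2] w 0.0856 q [-0.31  0.01  1.96 -0.    1.17  1.32]
slide [-0.0014 -0.2422  0.1188] turn -0.225990922761099
```

View pics/t7c.png

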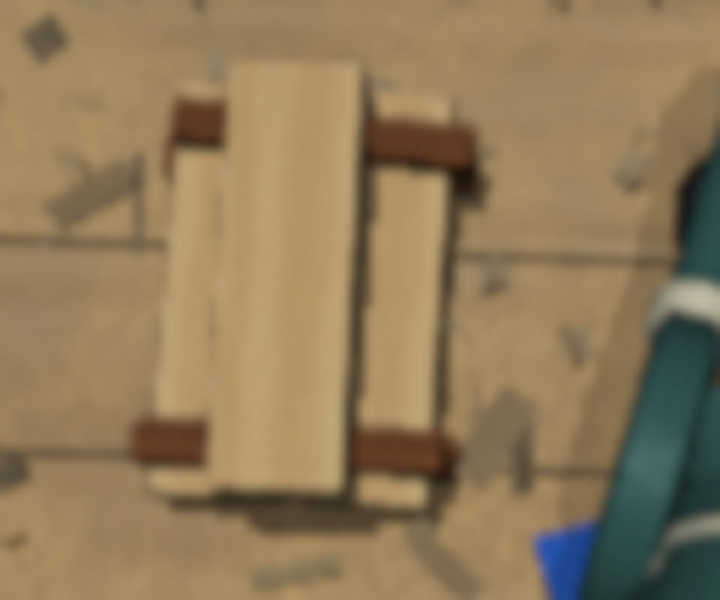

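View pics/s7c.png

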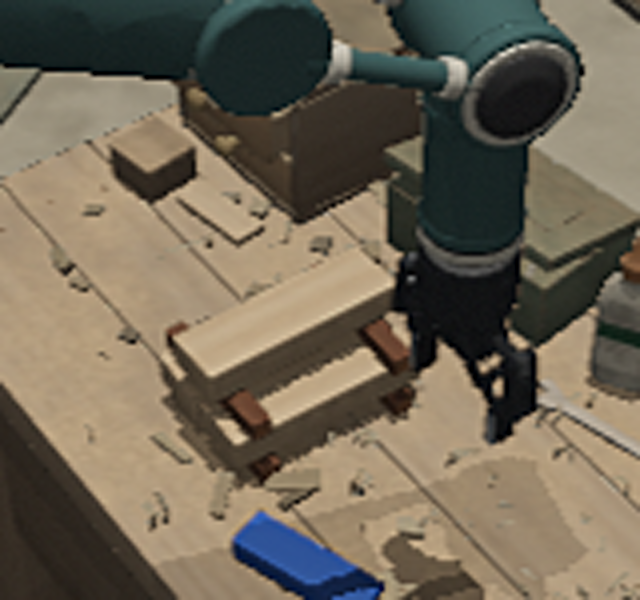

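The batten lies on both sticks with its corners at (230,62), (360,62), (347,492) and (209,488). Checking the numbers.

Run:
```python
from h import *
def rep(n,cs,z):
    p=np.array([world('top',(a+.5)/6-.5+230,(b+.5)/6-.5+150,z) for a,b in cs])[:,:2]; c=p.mean(0)
    print(n,'c',c.round(4),[ (np.linalg.norm(p[(i+1)%4]-p[i]).round(4),np.degrees(np.arctan2(*(p[(i+1)%4]-p[i])[::-1])).round(1)%180) for i in range(4)])
    return c
b=rep('batten',[(230,62),(360,62),(347,492),(209,488)],.108)
s=rep('stack',[(182,85),(452,97),(428,510),(148,492)],.054)
l=rep('laid',[(176,98),(474,127),(472,168),(173,142)],.074)
k=rep('placed',[(134,420),(452,437),(450,473),(133,456)],.074)
a=np.radians(-3.4); ey=np.array([np.cos(a),np.sin(a)]); ex=np.array([ey[1],-ey[0]])
for n,c in(('batten',b),('laid',l),('placed',k)): print(n,'stack x,y',((c-s)@ex).round(4),((c-s)@ey).round(4))
d=np.load('pics/top7.npy')
for u,v in((277,165),(276,195),(268,228)): print(world('top',u,v,d=d[v,u]).round(4))
```

```text
batten c [0.5198 0.1057] [(np.float64(0.0584), np.float64(89.0)), (np.float64(0.1936), np.float64(178.4)), (np.float64(0.0602), np.float64(87.5)), (np.float64(0.192), np.float64(177.8))]
stack c [0.521  0.1043] [(np.float64(0.127), np.float64(86.4)), (np.float64(0.1941), np.float64(176.4)), (np.float64(0.1281), np.float64(85.5)), (np.float64(0.192), np.float64(176.1))]
laid c [0.5915 0.0929] [(np.float64(0.1383), np.float64(83.3)), (np.float64(0.0194), np.float64(176.8)), (np.float64(0.1381), np.float64(84.0)), (np.float64(0.0209), np.float64(177.0))]
placed c [0.447  0.1066] [(np.float64(0.1436), np.float64(86.1)), (np.float64(0.0163), np.float64(176.5)), (np.float64(0.1428), np.float64(86.1)), (np.float64(0.0163), np.float64(179.4))]
batten stack x,y -0.0013 -0.0013
laid stack x,y 0.0072 0.0711
placed stack x,y 0.0021 -0.074
[0.6023 0.1072 0.1071]
[0.5203 0.1095 0.106 ]
[0.4319 0.1293 0.1113]
```

Run:
```python
from h import *
d=np.load('pics/top7.npy')
for u in (256,260,293,298,302):
  print(u,[tuple(world('top',u,v,d=d[v,u]).round(3)[[0,2]]) for v in range(218,233,1)])
for u in (262,297,305): print(u,[tuple(world('top',u,v,d=d[v,u]).round(3)[[0,2]]) for v in range(166,180)])
```

```text
256 [(np.float64(0.467), np.float64(0.056)), (np.float64(0.462), np.float64(0.072)), (np.float64(0.459), np.float64(0.074)), (np.float64(0.456), np.float64(0.074)), (np.float64(0.453), np.float64(0.074)), (np.float64(0.45), np.float64(0.075)), (np.float64(0.448), np.float64(0.075)), (np.float64(0.445), np.float64(0.072)), (np.float64(0.443), np.float64(0.072)), (np.float64(0.442), np.float64(0.053)), (np.float64(0.439), np.float64(0.054)), (np.float64(0.437), np.float64(0.051)), (np.float64(0.434), np.float64(0.053)), (np.float64(0.431), np.float64(0.052)), (np.float64(0.431), np.float64(0.033))]
260 [(np.float64(0.467), np.float64(0.055)), (np.float64(0.462), np.float64(0.071)), (np.float64(0.458), np.float64(0.074)), (np.float64(0.455), np.float64(0.076)), (np.float64(0.453), np.float64(0.076)), (np.float64(0.45), np.float64(0.078)), (np.float64(0.447), np.float64(0.075)), (np.float64(0.445), np.float64(0.075)), (np.float64(0.442), np.float64(0.073)), (np.float64(0.441), np.float64(0.059)), (np.float64(0.439), np.float64(0.056)), (np.float64(0.437), np.float64(0.053)), (np.float64(
[... 2899 characters left out ...]
, np.float64(0.073)), (np.float64(0.579), np.float64(0.061)), (np.float64(0.577), np.float64(0.06)), (np.float64(0.576), np.float64(0.05))]
305 [(np.float64(0.627), np.float64(-0.0)), (np.float64(0.612), np.float64(0.046)), (np.float64(0.61), np.float64(0.043)), (np.float64(0.607), np.float64(0.041)), (np.float64(0.596), np.float64(0.072)), (np.float64(0.593), np.float64(0.075)), (np.float64(0.59), np.float64(0.074)), (np.float64(0.586), np.float64(0.078)), (np.float64(0.585), np.float64(0.072)), (np.float64(0.581), np.float64(0.076)), (np.float64(0.579), np.float64(0.074)), (np.float64(0.577), np.float64(0.07)), (np.float64(0.578), np.float64(0.055)), (np.float64(0.583), np.float64(0.021))]
```

The depth shows the stick flat: its top is at 74 mm, it is about 20 mm wide, and its centre is near x ≈ 0.449. Handing in.

```bash
python3 -c "
from h import *
print(robot.job_done())"
```

```text
the job is handed in; nothing more can be done
None
```

I laid the loose square stick across the stack above the bare bearer, put the spare batten on both sticks, backed the arm away and handed the job in at about 20 s. Handing in gives no verdict, so the figures below are my own camera checks.

| Piece | Offset from its target (limit) | Angle to the stack (limit about 10°) | Height of its top |
|---|---|---|---|
| Batten | about 1 mm each way (20 mm) | about 2° | about 107 mm (108 expected) |
| Loose stick | about 4 mm along the stack, 2 mm across (20 mm) | within 1° | 74 mm (as expected) |
| First stick | about 7 mm across (25 mm), 1 mm along (20 mm) | about 3° | 74 mm (as expected) |

- **Nothing shifted:** the stack and the first stick measured the same before and after, to within about 1 mm.
- **Disagreement:** my hand-read corners made the loose stick about 16 mm wide. The depth reading showed about 20 mm, flat and at the right height, so I put it down to blurred edges.
- **Not measured:** I could not read the contact forces between the batten and the two sticks. The pictures and the heights show the batten resting on both.

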